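# Screw the feed elbow into the irrigation manifold

### The arm

A 7-joint arm with a two-finger parallel gripper is mounted at the origin on the work surface. World frame = base frame: x ahead of the robot, y to its left, z up, the work surface at z = 0. Lengths are in mm, angles in rad, forces in N, time in s.
With the tool pointing down it reaches from about 425 to 925 mm from the base axis. Payload 6.8 kg.
Tool frame: the origin (TCP) lies on the centre line of the jaws, within the pads' length; the fingertips stand arm.tip_reach ahead of it and the grasp point (between the pads) is the TCP (arm.tip_reach is the distance from the TCP to the fingertips, in mm); y points along the fingers, x is the direction in which the jaws open and shut, and the axes are right-handed (so a half turn about y gives the same grasp; the last joint's range is limited). The gripper opens to 88 mm and grips with 3 to 60 N. Pads are 20 mm wide; open, the fingers measure 115 mm over their backs; the gripper's body (75 mm by 178 mm) begins 61 mm behind the grasp point.
Start: joints at [1.188, 0.477, 0.022, 1.555, -0.011, 1.109, -0.083], TCP at [183.173, -649.688, 241.664] pointing down, gripper open.
Joint ranges: [-2.96, 2.96], [-0.34, 2.1], [-1.41, 1.46], [0.24, 2.44], [-1.37, 4.51], [0.17, 1.92], [-2.96, 2.96]. Speed limits (rad/s): [2.39, 2.39, 3.14, 3.14, 3.14, 3.14, 3.14].

### API

Orientations are given as a unit quaternion [w, x, y, z].
In Python, from bench import arm, grab_frame, camera_params, workorder gives the robot as it stands.
- The arm moves only by the tool arm_command, never from a script. Its argument "deltas" is a list that holds one entry, the list of rows, each a list of 5 numbers: the shift along the world's x, y, z in cm, then the turn about the world's z in degrees, then the finger opening in cm, from 0 to 8.78. A call has exactly 10 rows; each row is the pose to reach, as a shift and turn from the pose commanded when the call began; what a row does not reach only later rows make up. A row lasts 1/12 s, in which the tool goes at most 41.7 mm and 7.16 degrees, less where a joint would pass 70% of its speed; a pose out of reach is approached as far as the arm can. A call with a gripper value outside its range is refused whole. The fingers move at their own pace and stop on an object; "squeeze" is the grip in N (left out, the last holds). Time passes only in rows, so rows that repeat a pose let the fingers close, or fill a call up. It gives the time, the measured TCP pose, the force and the opening at its end, in the units of the state.
- arm.sense(): the state, without advancing time (a new reading comes with each control period).
- grab_frame(name): name is "scene" or "top" or "wrist"; returns the picture (480x640x3 uint8, blue, green, red); there is no depth.
- camera_params(name): a dict with "camera_matrix" (3x3 intrinsics, pixels), "R" (3x3) and "t" (3): a world point X has camera coordinates R X + t. Camera axes: x right, y down, z forward; pixel columns grow to the right and rows downward; lengths in mm; the calibration is good to about 2 mm. A picture is of the moment at which its call begins: read the wrist's pose just before it. camera_params takes no time and is no camera call; for the wrist camera it gives the pose at the moment of the call.
- workorder.close_job(): hands the job in, once; it reports no verdict.
The state is a dict: "t": time; "joint_pos": joint angles; "joint_velocities": joint speeds; "effort": joint torques, N m; "tool_pos": TCP position; "tcp_rot": TCP orientation; "contact_force": force on the tool from outside, world axes, zero at the start; "ft_torque": the same for the moment, N m; "opening": finger opening in mm.
Only numpy, scipy, OpenCV 4.12 (cv2) and the standard library are available. Lean on these libraries where they do the work, as an engineer would, in place of code of your own. Each camera call takes 0.05 s, during which the arm holds its last target.

### The job

Pick up the orange barbed elbow, put its two-lugged spigot fully home in the keyed port of the clamped manifold block, and screw it in clockwise (seen from above) until you feel it bite, then about 20 degrees further and stop there: not over-tightened. Work gently, let go of the elbow, and leave the other things on the bench alone.

Things in the scene. Friction and masses are not known exactly. Their poses are not given: they have to be found in the camera images.
- elbow_grip (a point): Orange hose elbow, 56 mm tall, 90 g, standing on its spigot; the point to grip, on the spigot axis 40 mm above its underside. z up, x along the hose barb, which sticks out to 50 mm from the axis at this height, 16 mm thick. Grip block 28 mm (x) by 24 mm (y), from 18.5 to 56 mm up; grip its flat +y and -y faces.
- elbow: The same elbow, origin at the centre of its underside, same axes. Spigot 20 mm thick, 14.5 mm long, with two opposite lugs at its very foot (32 mm over both along x, 8 mm wide along y, 6 mm high). Above it a round flange, 34 mm wide, from 14.5 to 18.5 mm. For the port, half a turn makes no difference: it fits either way round.
- port_mouth (a point): Centre of the port's mouth in the flat white top face, 80 mm above the bench. z up, x along the slot. Mouth: 24 mm square bore plus a slot for the lugs, 36 mm long (x) by 12 mm wide (y); lip 7 mm thick, a 9 mm high chamber below. Fully home the elbow's flange rests on the white face, its grip point 25.5 mm above this point. With the lugs turned out of the slot it cannot come out.
- port: Grey manifold block, 58 mm square, 80 mm tall, fixed in a low steel clamp; pipe stubs leave along +y and -y, below 52 mm. Origin under its centre on the bench, axes as the mouth. Pushing the elbow on or into the block with more than 30 N damages it.
- seal_mid (a point): Seal out of sight in the port. Turning the elbow clockwise from above is free for 5 to 70 degrees, different each time, unseen. Then the lugs meet a screw ring (the bite): torque rises at once to 0.2 N m, then by 0.15 N m per radian; the ring stays where left. From the bite on the seal sinks 1 mm per radian (0.35 mm in 20 degrees): too little to measure well, so feel for the bite.
- connector_mid (a point): Bystander: black straight hose connector, 57 mm tall, 32 mm diameter, standing; the point is half-way up.
- jar_mid (a point): Bystander: amber seed jar with a green cap, 68 mm diameter, 100 mm tall; the point is half-way up.
- wrench_grip (a point): Bystander: open-ended wrench lying flat, 170 mm long; the point is on its handle.
There are look-alikes about, which are no part of the job. Of the things shaped like the elbow, the orange one is meant. Several things look just like the port: the one meant starts farthest to the robot's right.

How it is judged:
By the outcome, as a careful person would: the job done as asked, in the order asked, and still so for the second after the job is handed in, with the robot touching nothing.
It also fails if it takes over 61 s, if anything falls off the work surface, if the arm or the gripper's body presses on something with over 40 N, if the wrist force passes 120 N, or if a joint passes its speed limit or range.

## Working session

There is one attempt and no reset: what is moved stays moved. The work goes in short steps, Python scripts to look and compute and a tool call to move; the robot and the scene stay as the last step left them, time stands still between calls to the robot, and variables do not carry over. Pictures are saved under pics/ and viewed, and the job is handed in when it is done.

Besides the shell and the picture viewer there is one more tool, called after ">>>" in YAML: its name, and indented under it one key for each argument. arm_command: Moves the arm, as the interface text tells. Its arguments: {"type":"object","properties":{"deltas":{"type":"array"},"squeeze":{"type":"number"}},"required":["deltas"]}

```bash
ls; mkdir -p pics
cat > h.py <<'E'
import numpy as np, cv2
from bench import arm, grab_frame, camera_params, workorder
def P(n):
    c=camera_params(n); return np.array(c["camera_matrix"]),np.array(c["R"]),np.array(c["t"]).ravel()
def proj(c,X):
    K,R,t=c; p=K@(R@np.asarray(X,float)+t); return p[:2]/p[2]
def ray(c,uv):
    K,R,t=c; d=R.T@np.linalg.solve(K,[uv[0],uv[1],1.]); return -R.T@t,d/np.linalg.norm(d)
def onz(c,uv,z):
    o,d=ray(c,uv); return o+d*(z-o[2])/d[2]
def tri(rs):
    A=np.zeros((3,3));b=np.zeros(3)
    for o,d in rs:
        M=np.eye(3)-np.outer(d,d);A+=M;b+=M@o
    X=np.linalg.solve(A,b); return X,[np.linalg.norm(np.cross(X-o,d)) for o,d in rs]
E
python3 - <<'E'
from h import *
s=arm.sense()
for k in s: print(k,np.round(s[k],3))
print(arm.tip_reach)
for n in ["scene","top","wrist"]:
    c=P(n); f=grab_frame(n); cv2.imwrite(f"pics/{n}0.png",f)
    print(n,c[0].round(1).tolist(),(-c[1].T@c[2]).round(0),c[1].round(2).tolist())
E
```

```text
pics
t 0.0
joint_pos [ 1.188  0.478  0.022  1.556 -0.012  1.109 -0.083]
joint_velocities [ 0.001  0.001 -0.001 -0.001  0.002  0.001  0.001]
effort [ 0.0000e+00 -5.8285e+01  1.5350e+00 -2.7261e+01 -5.4000e-02  1.7000e-02
  0.0000e+00]
tool_pos [ 183.016 -649.145  240.734]
tcp_rot [ 0.564 -0.563  0.427 -0.426]
contact_force [-0.006  0.855  0.639]
ft_torque [-0.014 -0.024 -0.022]
opening 87.937
19.0
scene [[438.6, 0.0, 311.4], [0.0, 438.6, 240.5], [0.0, 0.0, 1.0]] [1244. -102.  658.] [[0.23, 0.97, -0.02], [0.62, -0.16, -0.77], [-0.75, 0.17, -0.64]]
top [[437.1, 0.0, 321.4], [0.0, 437.1, 244.8], [0.0, 0.0, 1.0]] [491.  43. 886.] [[-0.02, -1.0, 0.0], [-1.0, 0.02, -0.08], [0.08, -0.0, -1.0]]
wrist [[331.1, 0.0, 322.6], [0.0, 331.1, 238.3], [0.0, 0.0, 1.0]] [ 260. -627.  385.] [[0.27, -0.96, -0.0], [-0.92, -0.26, 0.29], [-0.28, -0.08, -0.96]]
```

View pics/scene0.png

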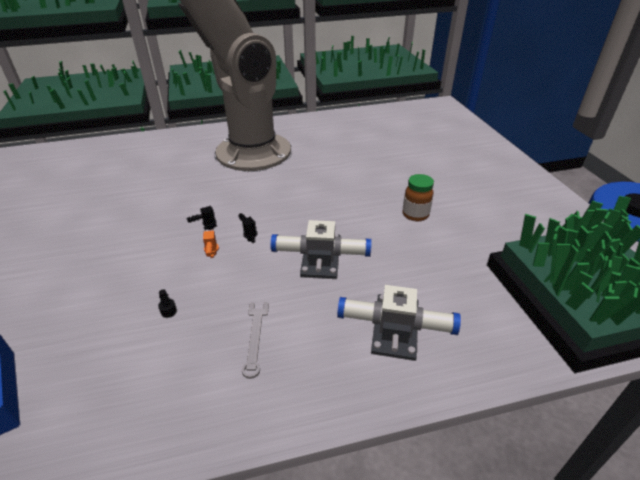

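View pics/top0.png

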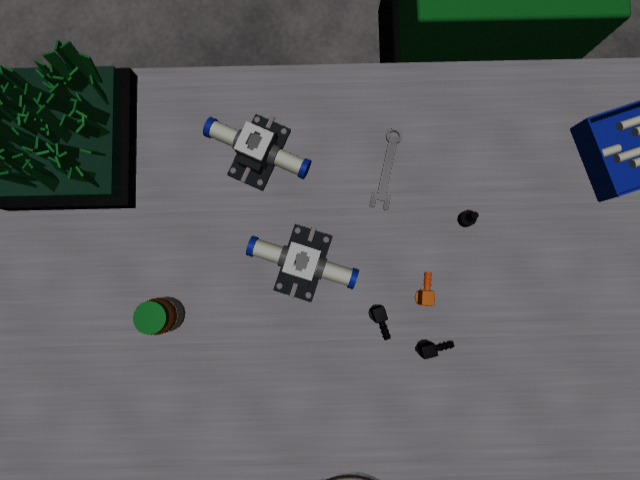

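View pics/wrist0.png

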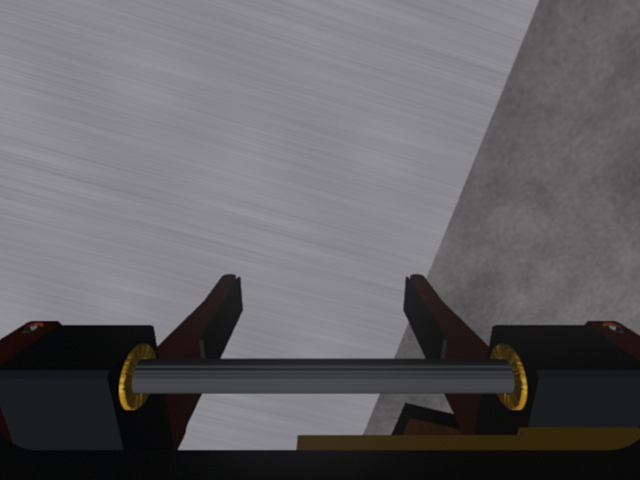

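The elbow-shaped candidates in the top view are orange at (427,297), black at (379,313) and black at (430,349). The black connector is at (468,218). The two port blocks are at (302,262) and (255,140). I choose the orange elbow and the block at (302,262), which has the smaller y and so is further to the robot's right. Next is a close crop to check.

Run:
```python
from h import *
t=cv2.imread("pics/top0.png");s=cv2.imread("pics/scene0.png")
z=lambda f,x,y,w,h,k:cv2.resize(f[y:y+h,x:x+w],None,fx=k,fy=k,interpolation=cv2.INTER_CUBIC)
a=z(t,365,260,100,75,4);b=z(t,255,225,100,75,4);c=z(s,180,200,100,75,4);d=z(s,270,205,100,75,4)
cv2.imwrite("pics/crop0.png",np.vstack([np.hstack([a,b]),np.hstack([c,d])]))
ct=P("top");cs=P("scene")
for uv in [(302,262),(255,140)]: print(onz(ct,uv,80).round(1))
print(onz(cs,(320,229),80),onz(cs,(400,297),80))
print(onz(ct,(427,297),50))
```

```text
[528.   76.7  80. ]
[760.3 161.   80. ]
[531.3706768   78.53668272  80.        ] [757.24092952 167.33826223  80.        ]
[ 457.54639051 -158.20369633   50.        ]
```

View pics/crop0.png

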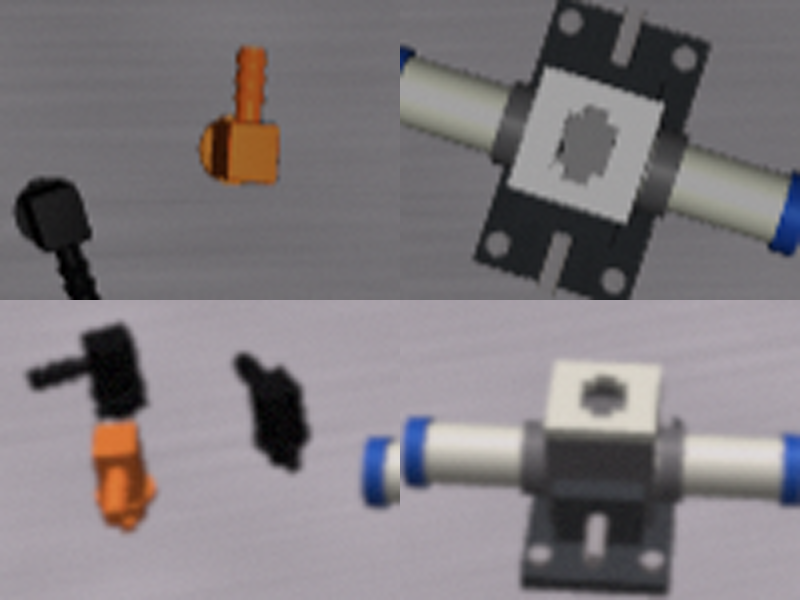

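The crop confirms the orange elbow, with its barb along about +x, and the block with the keyed mouth at top (302,262). It sits at about (529,77), with its slot about -15° from x. The fingers have to grip along y. I turn by +160° so that the later clockwise screwing stays within the range of joint 7.

>>> arm_command:
  deltas:
    - [[1.2, 2.2, 0, 7.1, 6], [2.4, 4.4, 0, 14.2, 6], [3.6, 6.6, 0, 21.3, 6], [4.8, 8.8, 0, 28.4, 6], [6, 11, 0, 35.5, 6], [7.2, 13.2, 0, 42.6, 6], [8.4, 15.4, 0, 49.7, 6], [9.6, 17.6, 0, 56.8, 6], [10.8, 19.8, 0, 63.9, 6], [12, 22, 0, 71, 6]]

```text
t: 0.98
tool_pos: [303.4, -428.5, 241.5]
tcp_rot: [0.707, -0.707, 0.018, -0.018]
contact_force: [-0.7, 0.5, -0.1]
opening: 59.9
```

>>> arm_command:
  deltas:
    - [[1.2, 2.2, 0, 7.1, 6], [2.4, 4.4, 0, 14.2, 6], [3.6, 6.6, 0, 21.3, 6], [4.8, 8.8, 0, 28.4, 6], [6, 11, 0, 35.5, 6], [7.2, 13.2, 0, 42.6, 6], [8.4, 15.4, 0, 49.7, 6], [9.6, 17.6, 0, 56.8, 6], [10.8, 19.8, 0, 63.9, 6], [12, 22, 0, 71, 6]]

```text
t: 1.82
tool_pos: [423.4, -208.6, 241.6]
tcp_rot: [-0.586, 0.586, 0.396, -0.396]
contact_force: [0.3, -0.0, -0.3]
opening: 60.0
```

Run:
```python
from h import *
s=arm.sense()
print(s['t'],s['tool_pos'],s['joint_pos'],s['contact_force'])
c=P("wrist");f=grab_frame("wrist");np.savez("w1.npz",K=c[0],R=c[1],t=c[2]);cv2.imwrite("pics/w1.png",f)
```

```text
1.8167 [ 423.3933796  -208.56752085  241.62376811] [ 0.91027119  0.19932111 -0.65252444  1.98913493  0.14379996  0.99821722
  1.37744969] [ 0.31615531 -0.03956244 -0.25463287]
```

View pics/w1.png

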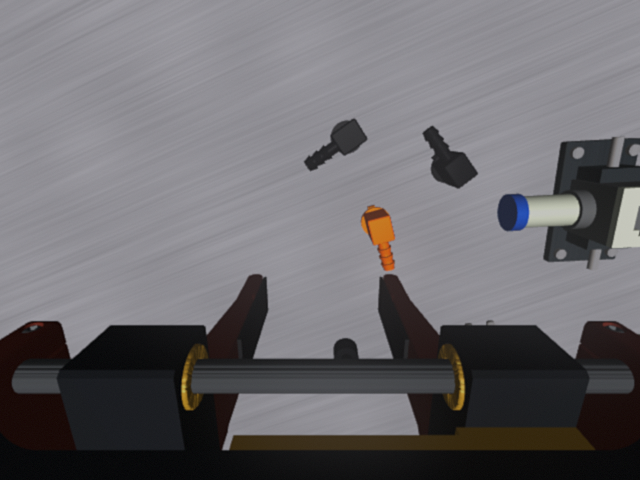

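View w1: the orange elbow is at (380,232) with its barb pointing down-right. The black elbows are at (345,137) and (455,165), and the port stub is at right. I move sideways for a second view.

>>> arm_command:
  deltas:
    - [[0, 2, 0, 6, 6], [0, 4, 0, 12, 6], [0, 6, 0, 18, 6], [0, 8, 0, 18, 6], [0, 8, 0, 18, 6], [0, 8, 0, 18, 6], [0, 8, 0, 18, 6], [0, 8, 0, 18, 6], [0, 8, 0, 18, 6], [0, 8, 0, 18, 6]]

```text
t: 2.7
tool_pos: [423.1, -130.4, 241.6]
tcp_rot: [0.519, -0.519, -0.481, 0.481]
contact_force: [-0.2, -0.7, 0.1]
opening: 60.1
```

Run:
```python
from h import *
s=arm.sense()
print(s['t'],s['tool_pos'],s['joint_pos'],s['contact_force'],s['tcp_rot'])
c=P("wrist");f=grab_frame("wrist");np.savez("w2.npz",K=c[0],R=c[1],t=c[2]);cv2.imwrite("pics/w2.png",f)
z=lambda f,x,y,w,h,k:cv2.resize(f[y:y+h,x:x+w],None,fx=k,fy=k,interpolation=cv2.INTER_CUBIC)
f1=cv2.imread("pics/w1.png")
# orange bbox
for i,g in ((1,f1),(2,f)):
    h=cv2.cvtColor(g,cv2.COLOR_BGR2HSV);m=cv2.inRange(h,(5,150,90),(22,255,255))
    n,l,st,ce=cv2.connectedComponentsWithStats(m); k=[(st[j],ce[j].round(1)) for j in range(1,n) if st[j][4]>100];print(i,k)
a=z(f1,335,190,100,100,6)
cv2.imwrite("pics/w1c.png",a)
```

```text
2.7 [ 423.0803178  -130.43202179  241.56342893] [ 0.8569382   0.15763149 -0.75399837  2.04336067  0.12902728  0.98692699
  1.53272789] [-0.1831929  -0.66468239  0.13738865] [ 0.51866709 -0.51850883 -0.48067606  0.48071152]
1 [(array([361, 210,  34,  61, 996], dtype=int32), array([380.9, 237. ])), (array([181, 360,  12,  50, 230], dtype=int32), array([185.3, 386.6])), (array([454, 361,  11,  49, 229], dtype=int32), array([460.3, 387.3]))]
2 [(array([ 288,  226,   29,   65, 1059], dtype=int32), array([301.2, 254.7])), (array([181, 360,   9,  28, 119], dtype=int32), array([185.2, 373. ])), (array([453, 361,  12,  49, 237], dtype=int32), array([460.3, 387.3])), (array([181, 389,  12,  21, 115], dtype=int32), array([185.4, 400.7]))]
```

View pics/w2.png

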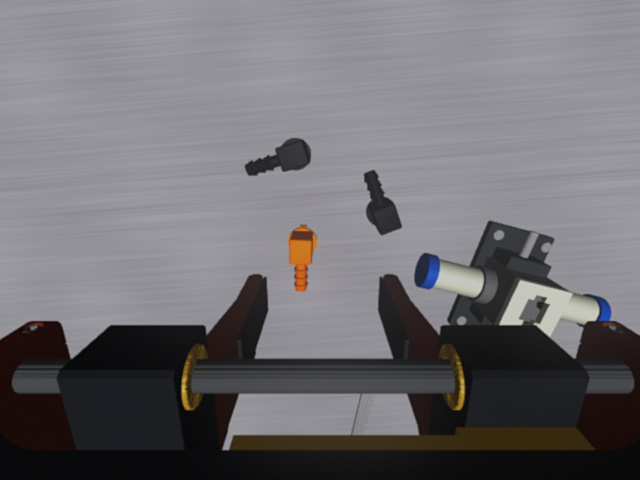

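View pics/w1c.png

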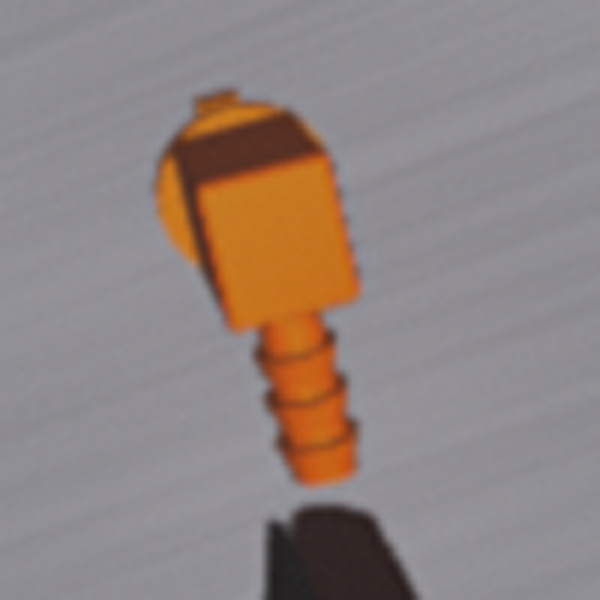

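Run:
```python
from h import *
z=lambda f,x,y,w,h,k:cv2.resize(f[y:y+h,x:x+w],None,fx=k,fy=k,interpolation=cv2.INTER_CUBIC)
f=cv2.imread("pics/w2.png")
cv2.imwrite("pics/w2c.png",np.hstack([z(f,270,210,66,90,6),z(f,490,255,66,90,6)]))
```

```text
(no output)
```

View pics/w2c.png

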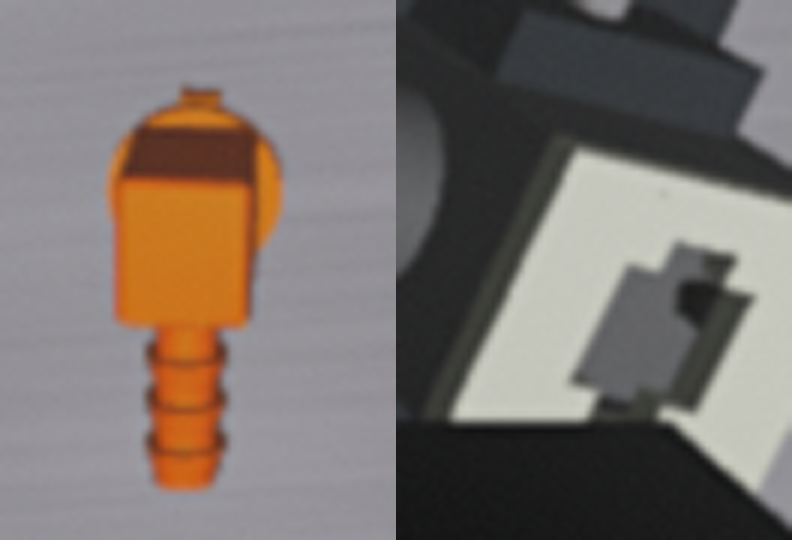

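Run:
```python
from h import *
def L(n): d=np.load(n); return d['K'],d['R'],d['t']
c1,c2=L("w1.npz"),L("w2.npz")
f=lambda a,o:(np.array(a)+.5)/6-.5+o
A=f([(198,185),(328,153),(358,297),(230,330)],(335,190))
B=f([(120,183),(250,180),(248,325),(117,323)],(270,210))
X=[]
for a,b in zip(A,B):
    x,e=tri([ray(c1,a),ray(c2,b)]);X.append(x);print(x.round(1),np.round(e,2))
X=np.array(X);m=X.mean(0);print("centre",m.round(1))
# at z=56
for c,Q in((c1,A),(c2,B)):
    Y=np.array([onz(c,q,56) for q in Q]);m=Y.mean(0)
    ex=(Y[3]-Y[0]+Y[2]-Y[1])/2; ey=(Y[1]-Y[0]+Y[2]-Y[3])/2
    print(m.round(1),"yaw",np.degrees(np.arctan2(ex[1],ex[0])),np.degrees(np.arctan2(ey[1],ey[0])),np.linalg.norm(ex),np.linalg.norm(ey))
ct=P("top")
g=lambda a:(np.array(a)+.5)/4-.5+(365,260)
Y=np.array([onz(ct,q,56) for q in g([(230,123),(280,124),(276,183),(230,183)])]);print(Y.mean(0))
q=np.array(arm.sense()['tcp_rot']);w,x,y,z=q
print("jaw yaw",np.degrees(np.arctan2(2*(x*y+w*z),1-2*(y*y+z*z))))
```

```text
[ 441.1 -166.1   57.6] [0.51 0.51]
[ 443.8 -143.7   55.3] [0.34 0.34]
[ 471.8 -146.6   51.6] [0.02 0.02]
[ 468.1 -169.6   55.2] [0.16 0.16]
centre [ 456.2 -156.5   54.9]
[ 455.7 -156.7   56. ] yaw -7.392283307657224 82.98997201908512 26.66253590106212 22.66915707445148
[ 455.8 -156.5   56. ] yaw -6.369522732137106 85.91505522422405 26.526626362186043 22.93548252976772
[ 456.00498602 -158.81027946   56.        ]
jaw yaw 85.67551331516944
```

The elbow's grip centre is at (456,-157), its top measures about 55 mm (the text says 56), and its yaw is about -6°. I move over it and descend.

>>> arm_command:
  deltas:
    - [[1.6, -1.4, 0, -2, 6], [3.3, -2.7, -1, -2, 6], [3.3, -2.7, -4, -2, 6], [3.3, -2.7, -7, -2, 6], [3.3, -2.7, -10, -2, 6], [3.3, -2.7, -13, -2, 6], [3.3, -2.7, -16, -2, 6], [3.3, -2.7, -18, -2, 6], [3.3, -2.7, -19.5, -2, 6], [3.3, -2.7, -20, -2, 6]]

```text
t: 3.58
tool_pos: [454.8, -156.6, 39.4]
tcp_rot: [0.528, -0.525, -0.471, 0.473]
contact_force: [0.0, -0.0, -1.2]
opening: 60.0
```

Run:
```python
from h import *
s=arm.sense()
print(s['t'],s['tool_pos'],s['joint_pos'],s['contact_force'],s['ft_torque'])
f=grab_frame("wrist");cv2.imwrite("pics/w3.png",f)
```

```text
3.5833 [ 454.78505662 -156.55797013   39.38250199] [ 0.66276347  0.53711498 -0.5624976   2.12672702  0.49457679  0.61064964
  1.21064355] [ 0.02411109 -0.02896242 -1.19478951] [ 0.02995281 -0.11476494  0.00494549]
```

View pics/w3.png

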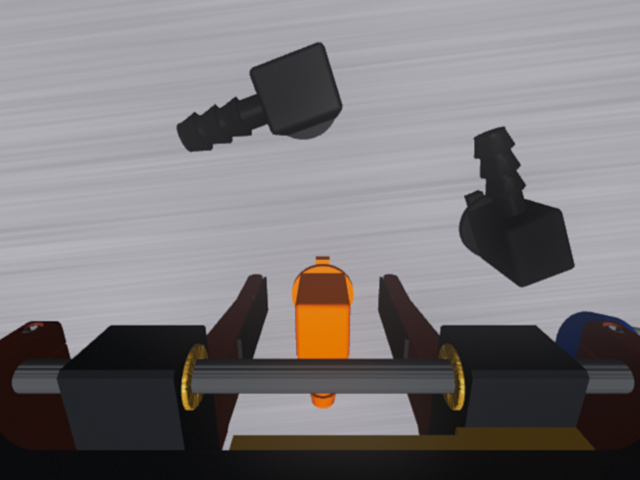

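View w3: the elbow is centred between the fingers, with its block spanning columns 295–350 and the pads at 267 and 380. I close on it.

>>> arm_command:
  deltas:
    - [[0, 0, 0, 0, 4], [0, 0, 0, 0, 3], [0, 0, 0, 0, 2.2], [0, 0, 0, 0, 2.2], [0, 0, 0, 0, 2.0], [0, 0, 0, 0, 2.0], [0, 0, 0, 0, 2.0], [0, 0, 0, 0, 2.0], [0, 0, 0, 0, 2.0], [0, 0, 0, 0, 2.0]]
  squeeze: 35

```text
t: 4.47
tool_pos: [456.5, -156.9, 42.2]
tcp_rot: [-0.526, 0.527, 0.472, -0.472]
contact_force: [-0.8, -0.3, 7.4]
opening: 23.7
```

Run:
```python
from h import *
s=arm.sense()
print(s['t'],s['tool_pos'],s['opening'],s['contact_force'],s['ft_torque'])
```

```text
4.4667 [ 456.49667438 -156.86436115   42.161408  ] 23.73096772593178 [-0.75660949 -0.34782057  7.36049792] [ 0.06460493  0.09879558 -0.03845679]
```

Gripped: the opening is 23.7 mm. I lift, then move past the port on its +x side to see the mouth from two wrist positions.

>>> arm_command:
  deltas:
    - [[0, 0, 1, 0, 2], [0, 0, 3, 0, 2], [0, 0, 6, 0, 2], [0, 0, 9, 0, 2], [0, 0, 12, 0, 2], [2, 2.5, 14, 0, 2], [4, 5, 14, 0, 2], [6, 7.5, 14, 0, 2], [8, 10, 14, 0, 2], [10, 12.5, 14, 0, 2]]

```text
t: 5.3
tool_pos: [556.6, -30.6, 182.3]
tcp_rot: [-0.527, 0.527, 0.472, -0.472]
contact_force: [0.9, 0.1, -1.0]
opening: 24.2
```

>>> arm_command:
  deltas:
    - [[1, 2.5, 0, 0, 2], [2, 5, 0, 0, 2], [3, 7, 0, -4, 2], [3, 7, 0, -9, 2], [3, 7, 0, -9, 2], [3, 7, 0, -9, 2], [3, 7, 0, -9, 2], [3, 7, 0, -9, 2], [3, 7, 0, -9, 2], [3, 7, 0, -9, 2]]

```text
t: 6.13
tool_pos: [586.0, 37.5, 181.7]
tcp_rot: [-0.562, 0.562, 0.429, -0.429]
contact_force: [0.3, 0.3, -0.0]
opening: 23.8
```

Run:
```python
from h import *
s=arm.sense()
print(s['t'],s['tool_pos'],s['opening'],s['contact_force'],s['ft_torque'])
c=P("wrist");f=grab_frame("wrist");np.savez("w4.npz",K=c[0],R=c[1],t=c[2]);cv2.imwrite("pics/w4.png",f)
```

```text
6.1333 [586.04428398  37.52851883 181.70516134] 23.82638153280458 [ 0.25132069  0.31421804 -0.00353517] [ 0.04504898 -0.09336322 -0.05743806]
```

View pics/w4.png

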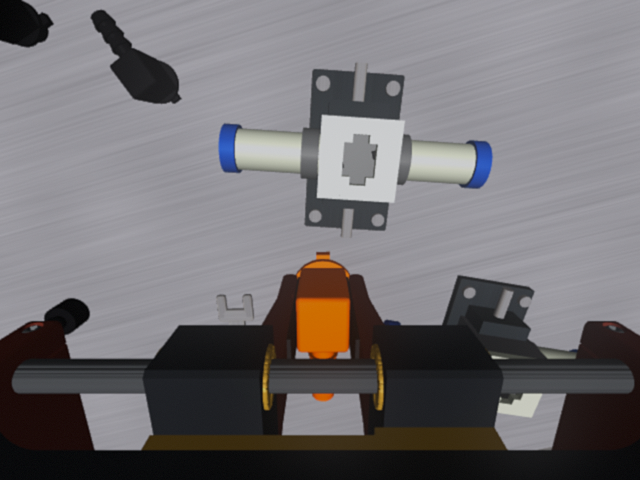

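View w4: the target port's mouth is at (359,160). The elbow is held straight at (323,300). Now a second view, 70 mm further left and back in x.

>>> arm_command:
  deltas:
    - [[0, 2.5, 0, -1, 2], [0, 5, 0, -2, 2], [0, 7, 0, -2, 2], [0, 7, 0, -2, 2], [0, 7, 0, -2, 2], [0, 7, 0, -2, 2], [0, 7, 0, -2, 2], [0, 7, 0, -2, 2], [0, 7, 0, -2, 2], [0, 7, 0, -2, 2]]

```text
t: 7.02
tool_pos: [586.3, 107.5, 181.6]
tcp_rot: [-0.57, 0.57, 0.419, -0.419]
contact_force: [-0.4, -0.4, -1.1]
opening: 23.8
```

Run:
```python
from h import *
s=arm.sense()
print(s['t'],s['tool_pos'],s['opening'],s['contact_force'],s['ft_torque'])
c=P("wrist");f=grab_frame("wrist");np.savez("w5.npz",K=c[0],R=c[1],t=c[2]);cv2.imwrite("pics/w5.png",f)
z=lambda f,x,y,w,h,k:cv2.resize(f[y:y+h,x:x+w],None,fx=k,fy=k,interpolation=cv2.INTER_CUBIC)
g=cv2.imread("pics/w4.png")
h=cv2.cvtColor(f,cv2.COLOR_BGR2GRAY)
cv2.imwrite("pics/w45c.png",np.hstack([z(g,310,105,100,100,4),z(f,190,105,100,100,4)]))
```

```text
7.0167 [586.25145464 107.54461053 181.62848971] 23.757150496105638 [-0.41507747 -0.3517147  -1.05636138] [ 0.01583597 -0.15432068 -0.04383027]
```

View pics/w5.png

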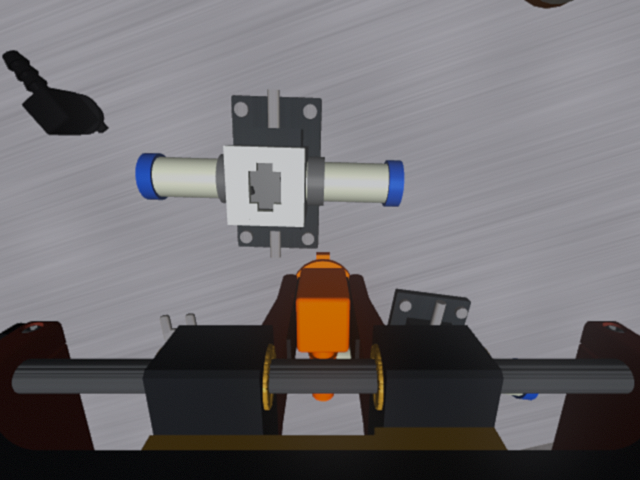

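View pics/w45c.png

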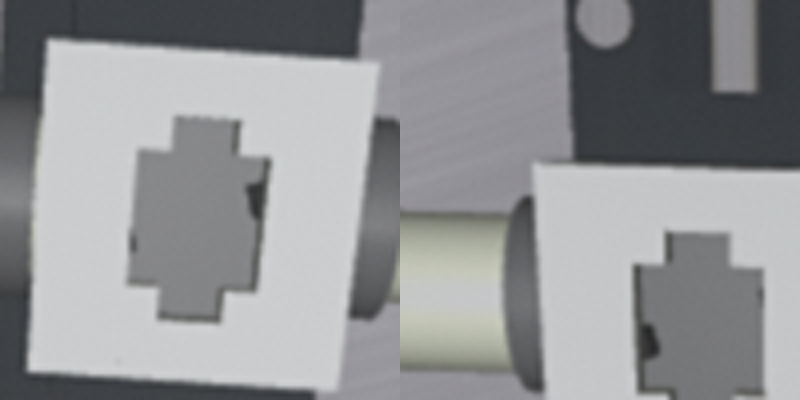

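View w5: the mouth is at (264,187). I fit the white face and the mouth outline in both views.

```bash
cat > fit.py <<'E'
from h import *
def L(n): d=np.load(n); return d['K'],d['R'],d['t']
def quad(cnt):
    """refine 4-gon by line fits on contour"""
    ap=cv2.approxPolyDP(cnt,0.06*cv2.arcLength(cnt,True),True)[:,0].astype(float)
    assert len(ap)==4,ap
    p=cnt[:,0].astype(float);ls=[]
    for i in range(4):
        a,b=ap[i],ap[(i+1)%4];d=(b-a)/np.linalg.norm(b-a);n=np.array([-d[1],d[0]])
        s=(p-a)@d;m=(abs((p-a)@n)<2.5)&(s>6)&(s<np.linalg.norm(b-a)-6)
        v=cv2.fitLine(p[m].astype(np.float32),cv2.DIST_HUBER,0,.01,.01).ravel();ls.append(v)
    out=[]
    for i in range(4):
        u,v=ls[i-1],ls[i]
        k=np.linalg.solve(np.array([u[:2],-v[:2]]).T,v[2:]-u[2:]);out.append(u[2:]+k[0]*u[:2])
    return np.array(out)
def port(img,c,box):
    x0,y0,w,h=box;g=cv2.cvtColor(img,cv2.COLOR_BGR2HSV)[y0:y0+h,x0:x0+w]
    k=6;g=cv2.resize(g,None,fx=k,fy=k,interpolation=cv2.INTER_CUBIC)
    m=((g[...,2]>175)&(g[...,1]<30)).astype(np.uint8)*255
    cs,hi=cv2.findContours(m,cv2.RETR_CCOMP,cv2.CHAIN_APPROX_NONE)
    o=max((i for i in range(len(cs)) if hi[0][i][3]<0),key=lambda i:cv2.contourArea(cs[i]))
    inn=max((i for i in range(len(cs)) if hi[0][i][3]==o),key=lambda i:cv2.contourArea(cs[i]))
    U=lambda q:(q+.5)/k-.5+(x0,y0)
    Q=U(quad(cs[o])); C=U(cs[inn][:,0].astype(float))
    return Q,C
E
python3 - <<'E'
from fit import *
res=[]
for n,box in (("w4",(305,100,110,115)),("w5",(215,135,100,105))):
    c=L(n+".npz");Q,C=port(cv2.imread(f"pics/{n}.png"),c,box)
    Q=Q[np.argsort(np.arctan2(*(Q-Q.mean(0)).T[::-1]))]
    Y=np.array([onz(c,q,80) for q in Q]);M=np.array([onz(c,q,80)[:2] for q in C])
    e=[Y[(i+1)%4]-Y[i] for i in range(4)]
    print(n,Q.round(1).tolist(),"\n ctr",Y.mean(0).round(2),"edges",[round(np.linalg.norm(v),1) for v in e],"yaw",[round((np.degrees(np.arctan2(v[1],v[0]))+45)%90-45,1) for v in e])
    a=cv2.moments(M.astype(np.float32).reshape(-1,1,2));print(" mouth centroid",a['m10']/a['m00'],a['m01']/a['m00'],cv2.minAreaRect(M.astype(np.float32)), 'area',abs(a['m00']))
    res.append((c,Q))
X=[]
for a,b in zip(res[0][1],res[1][1]):
    x,e=tri([ray(res[0][0],a),ray(res[1][0],b)]);X.append(x);print(x.round(1),np.round(e,2))
print(np.mean(X,0))
E
```

```text
w4 [[321.8, 115.0], [404.3, 120.6], [393.5, 201.8], [316.8, 196.8]] 
 ctr [530.04  80.15  80.  ] edges [np.float64(57.8), np.float64(57.7), np.float64(57.7), np.float64(57.6)] yaw [np.float64(-18.9), np.float64(-19.2), np.float64(-19.0), np.float64(-19.0)]
 mouth centroid 530.1961105082901 80.15195368880948 ((530.1171875, 80.05484008789062), (25.148204803466797, 36.90729522705078), 70.9605941772461) area 751.9601359164808
w5 [[223.3, 146.0], [303.5, 148.5], [302.7, 226.0], [227.1, 223.8]] 
 ctr [530.06  79.67  80.  ] edges [np.float64(57.4), np.float64(57.4), np.float64(57.9), np.float64(57.5)] yaw [np.float64(-19.0), np.float64(-18.9), np.float64(-18.9), np.float64(-19.3)]
 mouth centroid 530.1644225696883 79.66980644707532 ((530.1238403320312, 79.71239471435547), (25.074317932128906, 37.01093292236328), 71.38282012939453) area 762.4451475169044
[493.6  62.2  80.9] [0.07 0.07]
[512.2 116.3  82.5] [0.06 0.06]
[566.3  97.8  81.3] [0.03 0.03]
[547.5  43.6  81.9] [0.05 0.05]
[529.90326638  79.9843051   81.62774346]
```

Run:
```python
from fit import *
# observed elbow in hand
z=lambda f,x,y,w,h,k:cv2.resize(f[y:y+h,x:x+w],None,fx=k,fy=k,interpolation=cv2.INTER_CUBIC)
f=cv2.imread("pics/w5.png")
c=L("w5.npz");tcp=np.array([586.2,107.3,181.66]);g=np.radians(-7.3-9-2+1)  # placeholder
s=arm.sense();w,x,y,zz=s['tcp_rot'];jaw=np.degrees(np.arctan2(2*(x*y+w*zz),1-2*(y*y+zz*zz)))
print("jaw yaw",jaw,"tcp",s['tool_pos'])
a=np.radians(jaw-90);ex=np.array([np.cos(a),np.sin(a),0]);ey=np.array([-np.sin(a),np.cos(a),0])
v=z(f,270,240,100,120,5)
for (i,j,h) in [(-14,-12,56),(-14,12,56),(14,12,56),(14,-12,56),(-16,-4,6),(-16,4,6),(-14,-12,18.5),(-14,12,18.5)]:
    u=proj(c,tcp+ex*i+ey*j+np.array([0,0,h-41.66]));print((i,j,h),u.round(1))
    p=((u-(270,240)+.5)*5-.5).round().astype(int);cv2.drawMarker(v,tuple(int(q) for q in p),(255,0,0),cv2.MARKER_CROSS,12,1)
cv2.imwrite("pics/w5e.png",v)
```

```text
jaw yaw 72.69887298545079 tcp [586.24916234 107.78883771 181.68269863]
(-14, -12, 56) [294.2 298.6]
(-14, 12, 56) [349.5 298.7]
(14, 12, 56) [348.1 353.8]
(14, -12, 56) [295.7 353.8]
(-16, -4, 6) [315.2 255.1]
(-16, 4, 6) [329.1 255.1]
(-14, -12, 18.5) [300.  266.4]
(-14, 12, 18.5) [344.2 266.4]
```

View pics/w5e.png

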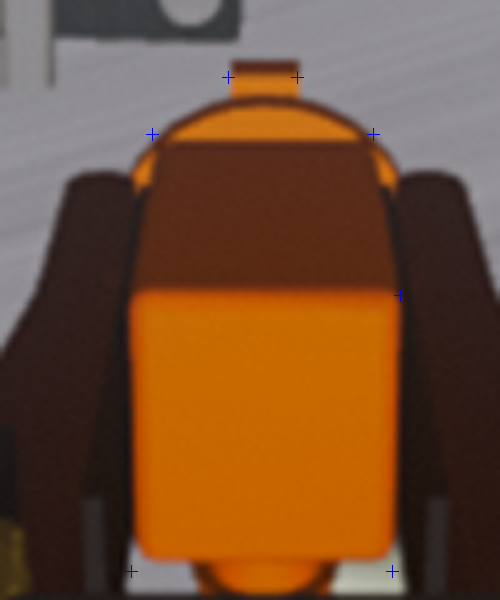

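The held elbow appears about 0.7 mm toward -x and 0.35 mm toward +y of the nominal TCP pose in the tool frame, so I correct for that. The target is TCP (530.6, 79.4) at yaw -19°. I move above the port and come down to about 10 mm over the face.

>>> arm_command:
  deltas:
    - [[-1.8, -0.9, 0, -0.6, 2], [-3.7, -1.9, 0, -1.2, 2], [-5.0, -2.5, 0, -1.7, 2], [-5.55, -2.83, 0, -1.7, 2], [-5.55, -2.83, -1, -1.7, 2], [-5.55, -2.83, -2.5, -1.7, 2], [-5.55, -2.83, -4, -1.7, 2], [-5.55, -2.83, -4.7, -1.7, 2], [-5.55, -2.83, -5.0, -1.7, 2], [-5.55, -2.83, -5.0, -1.7, 2]]

```text
t: 7.9
tool_pos: [530.7, 80.4, 130.8]
tcp_rot: [0.576, -0.575, -0.411, 0.411]
contact_force: [0.3, -0.2, -0.7]
opening: 23.5
```

Run:
```python
from fit import *
s=arm.sense();w,x,y,zz=s['tcp_rot'];jaw=np.degrees(np.arctan2(2*(x*y+w*zz),1-2*(y*y+zz*zz)))
print(s['t'],s['tool_pos'],jaw,s['joint_pos'],s['opening'],s['contact_force'],s['ft_torque'])
z=lambda f,x,y,w,h,k:cv2.resize(f[y:y+h,x:x+w],None,fx=k,fy=k,interpolation=cv2.INTER_CUBIC)
a=grab_frame("wrist");b=grab_frame("scene")
cv2.imwrite("pics/w6.png",np.hstack([z(a,250,220,140,140,4),z(b,285,190,60,140,4)])[:560])
cv2.imwrite("pics/w6f.png",a)
```

```text
7.9 [530.72767119  80.39412022 130.84681794] 71.07576385898561 [ 0.25897281  0.47157284 -0.66006469  1.95040798  0.38004683  0.84613582
  0.63534448] 23.494700531531183 [ 0.27682168 -0.19802121 -0.70491383] [ 0.0993712  -0.16030934  0.06299053]
```

View pics/w6.png

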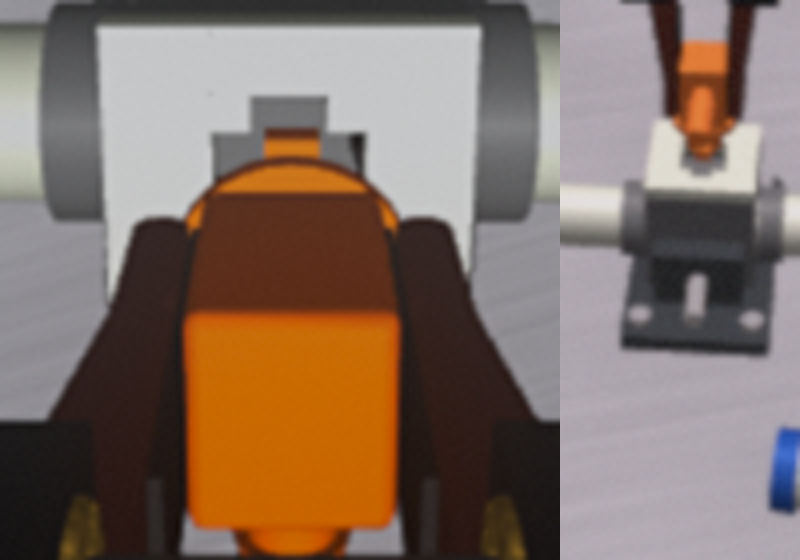

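Run:
```python
from fit import *
s=arm.sense();c=P("wrist")
ex=np.array([np.cos(np.radians(-19)),np.sin(np.radians(-19))]);ey=np.array([-ex[1],ex[0]])
r=lambda u,v:(250+(u+.5)/4-.5,220+(v+.5)/4-.5)
o=np.array([530.1,79.9]);ub=s['tool_pos'][2]-41.9
for n,uv,z in [("lugL z6",(265,138),ub+6),("lugR z6",(320,138),ub+6),("lug z0 mid",(292,129),ub),("slotL",(249,97),80),("slotR",(327,97),80),("boreL",(211,134),80),("boreR",(367,134),80),("faceL",(97,26),80),("faceR",(480,26),80)]:
    p=onz(c,r(*uv),z)[:2]-o;print(n,"along x",round(p@ex,2),"y",round(p@ey,2))
print(s['tool_pos'],(s['tool_pos'][:2]-o)@ex,(s['tool_pos'][:2]-o)@ey)
```

```text
lugL z6 along x -15.55 y -2.96
lugR z6 along x -15.57 y 4.98
lug z0 mid along x -14.83 y 0.94
slotL along x -16.55 y -5.75
slotR along x -16.57 y 6.39
boreL along x -10.43 y -11.76
boreR along x -10.47 y 12.72
faceL along x -27.93 y -28.94
faceR along x -28.04 y 29.7
[531.24286109  80.4907221  131.98185968] 0.8882760845404445 0.9306178921640929
```

View w6: the lug is at columns 263–321 and the slot at 249–327 in the crop. The elbow is about 0.65 mm too far along +y and good along x. I correct that and ease the lugs just into the slot.

>>> arm_command:
  deltas:
    - [[-0.02, -0.06, 0, 0, 2], [-0.02, -0.06, -0.4, 0, 2], [-0.02, -0.06, -0.7, 0, 2], [-0.02, -0.06, -0.85, 0, 2], [-0.02, -0.06, -0.95, 0, 2], [-0.02, -0.06, -1.05, 0, 2], [-0.02, -0.06, -1.1, 0, 2], [-0.02, -0.06, -1.15, 0, 2], [-0.02, -0.06, -1.2, 0, 2], [-0.02, -0.06, -1.2, 0, 2]]

```text
t: 8.83
tool_pos: [530.4, 79.4, 119.6]
tcp_rot: [0.576, -0.575, -0.411, 0.411]
contact_force: [-0.2, 0.2, -1.6]
opening: 23.7
```

```bash
cat > st.py <<'E'
from h import *
s=arm.sense();w,x,y,zz=s['tcp_rot'];jaw=np.degrees(np.arctan2(2*(x*y+w*zz),1-2*(y*y+zz*zz)))
print(s['t'],np.round(s['tool_pos'],2),"jaw",round(jaw,2),"op",round(s['opening'],2),"F",np.round(s['contact_force'],2),"T",np.round(s['ft_torque'],3),"j7",round(s['joint_pos'][6],3),"e7",np.round(s['effort'],3))
E
python3 st.py
```

```text
8.8333 [530.45  79.41 119.61] jaw 71.04 op 23.73 F [-0.23  0.19 -1.62] T [ 0.049 -0.142  0.031] j7 0.623 e7 [-2.8000e-02 -4.7894e+01 -7.0870e+00 -2.0931e+01 -1.8000e-02  3.6000e-02
 -8.0000e-03]
```

No contact force, so the lugs are entering. I continue down.

>>> arm_command:
  deltas:
    - [[0, 0, -0.12, 0, 2], [0, 0, -0.24, 0, 2], [0, 0, -0.36, 0, 2], [0, 0, -0.48, 0, 2], [0, 0, -0.6, 0, 2], [0, 0, -0.7, 0, 2], [0, 0, -0.8, 0, 2], [0, 0, -0.9, 0, 2], [0, 0, -1.0, 0, 2], [0, 0, -1.0, 0, 2]]

```text
t: 9.67
tool_pos: [530.3, 79.4, 109.4]
tcp_rot: [0.576, -0.575, -0.411, 0.411]
contact_force: [-0.3, 0.4, -1.5]
opening: 24.1
```

```bash
python3 st.py
```

```text
9.6667 [530.33  79.39 109.44] jaw 71.05 op 24.07 F [-0.33  0.38 -1.45] T [ 0.018 -0.09   0.003] j7 0.611 e7 [-5.1000e-02 -4.8427e+01 -7.1640e+00 -2.0480e+01 -9.0000e-03  1.7000e-02
 -1.6000e-02]
```

>>> arm_command:
  deltas:
    - [[0, 0, -0.05, 0, 2], [0, 0, -0.1, 0, 2], [0, 0, -0.13, 0, 2], [0, 0, -0.16, 0, 2], [0, 0, -0.18, 0, 2], [0, 0, -0.2, 0, 2], [0, 0, -0.2, 0, 2], [0, 0, -0.2, 0, 2], [0, 0, -0.2, 0, 2], [0, 0, -0.2, 0, 2]]
  squeeze: 45

```text
t: 10.5
tool_pos: [530.5, 79.4, 107.7]
tcp_rot: [-0.575, 0.576, 0.411, -0.411]
contact_force: [-0.5, -1.0, 0.2]
opening: 23.8
```

```bash
python3 st.py
```

```text
10.5 [530.48  79.43 107.71] jaw 71.05 op 23.81 F [-0.51 -1.    0.24] T [ 0.01  -0.064 -0.006] j7 0.609 e7 [-3.9000e-02 -4.7962e+01 -7.0580e+00 -2.0239e+01  1.0000e-03 -7.8000e-02
  2.0000e-03]
```

>>> arm_command:
  deltas:
    - [[0, 0, -0.01, 0, 2], [0, 0, -0.02, 0, 2], [0, 0, -0.03, 0, 2], [0, 0, -0.03, 0, 2], [0, 0, -0.04, 0, 2], [0, 0, -0.04, 0, 2], [0, 0, -0.05, 0, 2], [0, 0, -0.05, 0, 2], [0, 0, -0.05, 0, 2], [0, 0, -0.05, 0, 2]]

```text
t: 11.33
tool_pos: [530.5, 79.4, 107.7]
tcp_rot: [-0.575, 0.576, 0.411, -0.411]
contact_force: [-3.0, -0.9, 6.3]
opening: 24.1
```

```bash
python3 st.py
```

```text
11.3333 [530.5   79.41 107.66] jaw 71.04 op 24.13 F [-2.99 -0.89  6.25] T [-0.168  0.484  0.015] j7 0.609 e7 [-2.6000e-01 -4.5027e+01 -6.5570e+00 -1.9741e+01  1.7800e-01 -8.4900e-01
  3.0000e-03]
```

Contact is at TCP z 107.7, which puts the flange on a face at z≈80.5, so it is fully home at about 6 N. I ease off a little and start turning clockwise, reading the torque averaged over a few readings.

```bash
cat > st.py <<'E'
from h import *
import sys
S=[];J=[]
for i in range(4):
    s=arm.sense();w,x,y,zz=s['tcp_rot'];J.append(np.degrees(np.arctan2(2*(x*y+w*zz),1-2*(y*y+zz*zz))))
    S.append(np.r_[s['tool_pos'],s['contact_force'],s['ft_torque'],s['opening'],s['joint_pos'][6],s['effort'][6]])
    if i<3: f=grab_frame("wrist")
if len(sys.argv)>1: cv2.imwrite(f"pics/{sys.argv[1]}.png",f)
S=np.array(S);m=S.mean(0)
print(round(s['t'],2),"pos",m[:3].round(2),"jaw",round(np.mean(J),2),"F",m[3:6].round(2),"T",m[6:9].round(3),"Tz",S[:,8].round(3),"op",m[9].round(2),"j7",m[10].round(3),"e7",S[:,11].round(3))
E
python3 st.py w7
```

```text
11.48 pos [530.51  79.43 107.67] jaw 71.04 F [-2.64 -0.93  6.61] T [-0.172  0.475  0.009] Tz [ 0.015  0.051  0.025 -0.055] op 23.92 j7 0.609 e7 [0.003 0.003 0.003 0.003]
```

>>> arm_command:
  deltas:
    - [[0, 0, 0.01, 0, 2], [0, 0, 0.02, 0, 2], [0, 0, 0.02, -1, 2], [0, 0, 0.02, -2, 2], [0, 0, 0.02, -3, 2], [0, 0, 0.02, -4, 2], [0, 0, 0.02, -4, 2], [0, 0, 0.02, -4, 2], [0, 0, 0.02, -4, 2], [0, 0, 0.02, -4, 2]]
  squeeze: 50

```text
t: 12.32
tool_pos: [531.0, 79.6, 107.7]
tcp_rot: [-0.589, 0.59, 0.391, -0.39]
contact_force: [-0.7, -0.6, 5.8]
opening: 24.1
```

```bash
python3 st.py w8
```

```text
12.47 pos [531.    79.63 107.7 ] jaw 67.03 F [-0.4  -0.29  5.49] T [-0.032  0.002 -0.061] Tz [-0.046 -0.085 -0.083 -0.03 ] op 23.81 j7 0.548 e7 [0.052 0.052 0.051 0.051]
```

View pics/w7.png

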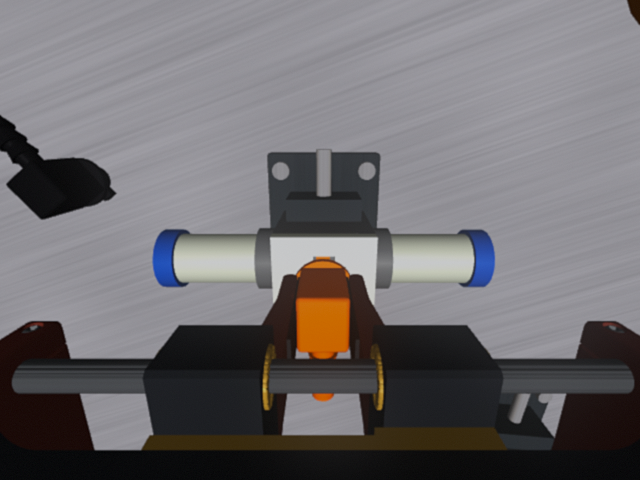

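Joint 7's effort is a quiet signal: 0.003, then 0.05 N m of friction, and the yaw tracks exactly. I ease the down-force slightly and continue in 4–5° steps.

>>> arm_command:
  deltas:
    - [[0, 0, 0.01, -1, 2], [0, 0, 0.02, -2, 2], [0, 0, 0.02, -3, 2], [0, 0, 0.02, -4, 2], [0, 0, 0.02, -5, 2], [0, 0, 0.02, -5, 2], [0, 0, 0.02, -5, 2], [0, 0, 0.02, -5, 2], [0, 0, 0.02, -5, 2], [0, 0, 0.02, -5, 2]]

```text
t: 13.3
tool_pos: [530.7, 79.5, 107.7]
tcp_rot: [-0.606, 0.606, 0.365, -0.364]
contact_force: [2.2, 0.5, 5.1]
opening: 24.0
```

```bash
python3 st.py w9
```

```text
13.45 pos [530.73  79.53 107.68] jaw 62.05 F [1.34 0.59 4.36] T [ 0.179 -0.527 -0.018] Tz [-0.017 -0.023 -0.037  0.007] op 23.74 j7 0.474 e7 [0.024 0.023 0.02  0.018]
```

>>> arm_command:
  deltas:
    - [[0, 0, 0, -1, 2], [0, 0, 0, -2, 2], [0, 0, 0, -3, 2], [0, 0, 0, -4, 2], [0, 0, 0, -5, 2], [0, 0, 0, -5, 2], [0, 0, 0, -5, 2], [0, 0, 0, -5, 2], [0, 0, 0, -5, 2], [0, 0, 0, -5, 2]]

```text
t: 14.28
tool_pos: [530.4, 79.4, 107.7]
tcp_rot: [-0.621, 0.621, 0.337, -0.337]
contact_force: [1.1, -0.1, 5.4]
opening: 23.7
```

```bash
python3 st.py w10
```

```text
14.43 pos [530.41  79.37 107.68] jaw 57.0 F [1.11 0.36 5.43] T [ 0.093 -0.324 -0.055] Tz [-0.014 -0.067 -0.084 -0.054] op 23.76 j7 0.398 e7 [0.047 0.047 0.047 0.047]
```

Still free after 14°. I continue.

>>> arm_command:
  deltas:
    - [[0, 0, 0, -1, 2], [0, 0, 0, -2, 2], [0, 0, 0, -3, 2], [0, 0, 0, -4, 2], [0, 0, 0, -5, 2], [0, 0, 0, -5, 2], [0, 0, 0, -5, 2], [0, 0, 0, -5, 2], [0, 0, 0, -5, 2], [0, 0, 0, -5, 2]]

```text
t: 15.27
tool_pos: [530.3, 79.3, 107.7]
tcp_rot: [-0.635, 0.636, 0.31, -0.31]
contact_force: [0.3, 1.1, 5.8]
opening: 23.7
```

```bash
python3 st.py w11
```

```text
15.42 pos [530.32  79.3  107.68] jaw 52.0 F [0.37 0.69 6.08] T [ 0.034 -0.263 -0.057] Tz [-0.077 -0.029 -0.048 -0.074] op 23.86 j7 0.322 e7 [0.045 0.044 0.044 0.044]
```

>>> arm_command:
  deltas:
    - [[0, 0, 0, -1, 2], [0, 0, 0, -2, 2], [0, 0, 0, -3, 2], [0, 0, 0, -4, 2], [0, 0, 0, -5, 2], [0, 0, 0, -5, 2], [0, 0, 0, -5, 2], [0, 0, 0, -5, 2], [0, 0, 0, -5, 2], [0, 0, 0, -5, 2]]

```text
t: 16.25
tool_pos: [530.3, 79.3, 107.7]
tcp_rot: [-0.648, 0.649, 0.282, -0.282]
contact_force: [0.1, -1.1, 6.7]
opening: 23.8
```

```bash
python3 st.py w12
```

```text
16.4 pos [530.31  79.25 107.68] jaw 47.0 F [0.58 0.07 6.09] T [ 0.031 -0.238 -0.068] Tz [-0.066 -0.067 -0.093 -0.045] op 23.85 j7 0.247 e7 [0.044 0.044 0.043 0.043]
```

>>> arm_command:
  deltas:
    - [[0, 0, 0, -1, 2], [0, 0, 0, -2, 2], [0, 0, 0, -3, 2], [0, 0, 0, -4, 2], [0, 0, 0, -5, 2], [0, 0, 0, -5, 2], [0, 0, 0, -5, 2], [0, 0, 0, -5, 2], [0, 0, 0, -5, 2], [0, 0, 0, -5, 2]]

```text
t: 17.23
tool_pos: [530.3, 79.2, 107.7]
tcp_rot: [-0.66, 0.66, 0.253, -0.254]
contact_force: [0.6, 0.4, 6.4]
opening: 23.9
```

```bash
python3 st.py w13
```

```text
17.38 pos [530.31  79.24 107.68] jaw 42.0 F [0.66 0.09 6.37] T [ 0.006 -0.199 -0.051] Tz [-0.056 -0.08  -0.032 -0.034] op 23.77 j7 0.171 e7 [0.043 0.043 0.043 0.043]
```

>>> arm_command:
  deltas:
    - [[0, 0, 0, -1, 2], [0, 0, 0, -2, 2], [0, 0, 0, -3, 2], [0, 0, 0, -4, 2], [0, 0, 0, -5, 2], [0, 0, 0, -5, 2], [0, 0, 0, -5, 2], [0, 0, 0, -5, 2], [0, 0, 0, -5, 2], [0, 0, 0, -5, 2]]

```text
t: 18.22
tool_pos: [530.3, 79.2, 107.7]
tcp_rot: [-0.671, 0.671, 0.224, -0.224]
contact_force: [1.0, -0.1, 5.7]
opening: 24.2
```

```bash
python3 st.py w14
```

```text
18.37 pos [530.31  79.23 107.68] jaw 37.0 F [0.72 0.27 5.97] T [-0.006 -0.24  -0.056] Tz [-0.09  -0.045 -0.038 -0.053] op 23.98 j7 0.096 e7 [0.043 0.043 0.043 0.043]
```

>>> arm_command:
  deltas:
    - [[0, 0, 0, -1, 2], [0, 0, 0, -2, 2], [0, 0, 0, -3, 2], [0, 0, 0, -4, 2], [0, 0, 0, -5, 2], [0, 0, 0, -5, 2], [0, 0, 0, -5, 2], [0, 0, 0, -5, 2], [0, 0, 0, -5, 2], [0, 0, 0, -5, 2]]

```text
t: 19.2
tool_pos: [530.7, 79.3, 107.7]
tcp_rot: [-0.68, 0.68, 0.195, -0.195]
contact_force: [1.5, -0.6, 5.5]
opening: 23.6
```

```bash
python3 st.py w15
```

```text
19.35 pos [530.67  79.27 107.68] jaw 32.04 F [ 1.77 -0.04  4.67] T [-0.063 -0.553 -0.045] Tz [-0.052 -0.047 -0.078 -0.001] op 23.83 j7 0.021 e7 [0.018 0.018 0.018 0.018]
```

>>> arm_command:
  deltas:
    - [[0, 0, 0, -1, 2], [0, 0, 0, -2, 2], [0, 0, 0, -3, 2], [0, 0, 0, -4, 2], [0, 0, 0, -5, 2], [0, 0, 0, -5, 2], [0, 0, 0, -5, 2], [0, 0, 0, -5, 2], [0, 0, 0, -5, 2], [0, 0, 0, -5, 2]]

```text
t: 20.18
tool_pos: [530.8, 79.3, 107.7]
tcp_rot: [-0.687, 0.688, 0.166, -0.165]
contact_force: [2.6, 0.5, 5.9]
opening: 23.8
```

```bash
python3 st.py w16
```

```text
20.33 pos [530.76  79.33 107.68] jaw 27.04 F [ 2.48 -0.09  5.31] T [-0.196 -0.828  0.127] Tz [0.159 0.093 0.104 0.151] op 23.66 j7 -0.055 e7 [-0.156 -0.156 -0.156 -0.156]
```

View pics/w16.png

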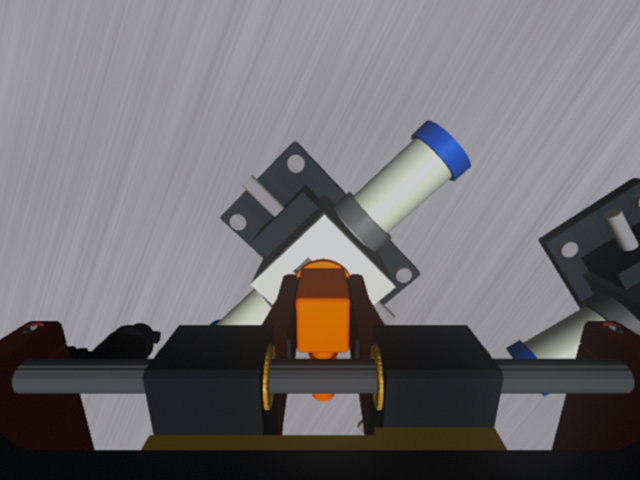

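The bite is felt: effort went from a 0.043 baseline to 0.018 at jaw yaw 32.0°, then to -0.156 at 27.0°, a step of about 0.2 N m. A small sideways shift began at 32°, so the bite is at about 30–31°. The elbow is still square in the jaws at (323,310). The target jaw yaw is about 10.5°.

>>> arm_command:
  deltas:
    - [[0, 0, 0, -1, 2], [0, 0, 0, -2, 2], [0, 0, 0, -3, 2], [0, 0, 0, -4, 2], [0, 0, 0, -5, 2], [0, 0, 0, -5, 2], [0, 0, 0, -5, 2], [0, 0, 0, -5, 2], [0, 0, 0, -5, 2], [0, 0, 0, -5, 2]]

```text
t: 21.17
tool_pos: [530.7, 79.3, 107.7]
tcp_rot: [-0.694, 0.694, 0.135, -0.135]
contact_force: [3.2, -0.7, 5.5]
opening: 23.7
```

```bash
python3 st.py w17
```

```text
21.32 pos [530.71  79.3  107.68] jaw 22.05 F [ 2.89 -0.53  4.91] T [-0.206 -0.794  0.163] Tz [0.144 0.172 0.195 0.142] op 23.65 j7 -0.13 e7 [-0.17 -0.17 -0.17 -0.17]
```

>>> arm_command:
  deltas:
    - [[0, 0, 0, -1, 2], [0, 0, 0, -2, 2], [0, 0, 0, -3, 2], [0, 0, 0, -4, 2], [0, 0, 0, -5, 2], [0, 0, 0, -5, 2], [0, 0, 0, -5, 2], [0, 0, 0, -5, 2], [0, 0, 0, -5, 2], [0, 0, 0, -5, 2]]

```text
t: 22.15
tool_pos: [530.7, 79.3, 107.7]
tcp_rot: [-0.699, 0.699, 0.105, -0.105]
contact_force: [2.8, -0.7, 5.8]
opening: 23.7
```

```bash
python3 st.py w18
```

```text
22.3 pos [530.67  79.27 107.68] jaw 17.05 F [ 2.63 -0.3   5.49] T [-0.208 -0.748  0.159] Tz [0.171 0.127 0.183 0.156] op 23.66 j7 -0.206 e7 [-0.184 -0.184 -0.184 -0.184]
```

The slope of 0.014 per 5° matches the ring's 0.15 N m/rad. I make the final part, to a jaw yaw of about 10.3°.

>>> arm_command:
  deltas:
    - [[0, 0, 0, -1, 2], [0, 0, 0, -2, 2], [0, 0, 0, -3, 2], [0, 0, 0, -4, 2], [0, 0, 0, -5, 2], [0, 0, 0, -6, 2], [0, 0, 0, -6.4, 2], [0, 0, 0, -6.7, 2], [0, 0, 0, -6.7, 2], [0, 0, 0, -6.7, 2]]

```text
t: 23.13
tool_pos: [530.6, 79.3, 107.7]
tcp_rot: [-0.704, 0.704, 0.064, -0.064]
contact_force: [2.5, -1.3, 5.3]
opening: 23.8
```

```bash
python3 st.py w19
python3 - <<'E'
from h import *
z=lambda f,x,y,w,h,k:cv2.resize(f[y:y+h,x:x+w],None,fx=k,fy=k,interpolation=cv2.INTER_CUBIC)
cv2.imwrite("pics/cmp.png",np.hstack([z(cv2.imread(f"pics/{n}.png"),282,250,80,110,3.2) for n in ("w14","w16","w19")]))
E
```

```text
23.28 pos [530.62  79.27 107.68] jaw 10.36 F [ 2.5  -1.06  5.41] T [-0.234 -0.652  0.255] Tz [0.209 0.254 0.281 0.277] op 23.75 j7 -0.307 e7 [-0.275 -0.268 -0.267 -0.266]
```

View pics/cmp.png

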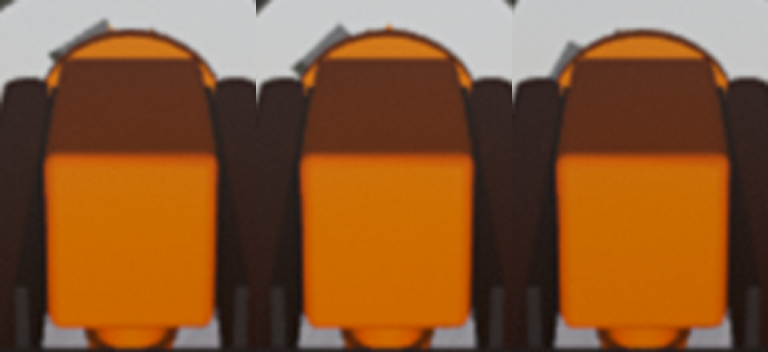

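The effort rose more than the slope predicts (-0.267), because this creeping stop leaves the flange friction in the other direction. To pin down how far the ring really turned, I unload by small back-turns (the ring stays put) and measure the wind-up.

>>> arm_command:
  deltas:
    - [[0, 0, 0, 0.3, 2], [0, 0, 0, 0.6, 2], [0, 0, 0, 0.8, 2], [0, 0, 0, 0.9, 2], [0, 0, 0, 1, 2], [0, 0, 0, 1, 2], [0, 0, 0, 1, 2], [0, 0, 0, 1, 2], [0, 0, 0, 1, 2], [0, 0, 0, 1, 2]]

```text
t: 24.12
tool_pos: [530.6, 79.3, 107.7]
tcp_rot: [-0.704, 0.704, 0.07, -0.07]
contact_force: [2.5, -0.8, 5.8]
opening: 23.9
```

```bash
python3 st.py w20
```

```text
24.27 pos [530.58  79.25 107.67] jaw 11.33 F [ 2.35 -0.1   5.71] T [-0.21  -0.696  0.122] Tz [0.142 0.121 0.162 0.064] op 23.87 j7 -0.292 e7 [-0.112 -0.112 -0.112 -0.112]
```

>>> arm_command:
  deltas:
    - [[0, 0, 0, 0.3, 2], [0, 0, 0, 0.6, 2], [0, 0, 0, 0.8, 2], [0, 0, 0, 0.9, 2], [0, 0, 0, 1, 2], [0, 0, 0, 1, 2], [0, 0, 0, 1, 2], [0, 0, 0, 1, 2], [0, 0, 0, 1, 2], [0, 0, 0, 1, 2]]

```text
t: 25.1
tool_pos: [530.6, 79.2, 107.7]
tcp_rot: [-0.703, 0.703, 0.076, -0.076]
contact_force: [2.4, -1.4, 5.3]
opening: 23.7
```

```bash
python3 st.py w21
```

```text
25.25 pos [530.58  79.24 107.68] jaw 12.32 F [ 2.51 -0.91  5.97] T [-0.207 -0.675  0.009] Tz [-0.051  0.064  0.033 -0.012] op 23.62 j7 -0.277 e7 [-0.041 -0.04  -0.041 -0.04 ]
```

The wind-up is about 2–3°. Comparing equal-load contact points (32.0° at first touch, about 13.2° now) gives a ring travel of roughly 19°. The torque reading suggests slightly less. I go back on and about 1° past the previous stop.

>>> arm_command:
  deltas:
    - [[0, 0, 0, -0.8, 2], [0, 0, 0, -1.6, 2], [0, 0, 0, -2.2, 2], [0, 0, 0, -2.6, 2], [0, 0, 0, -2.9, 2], [0, 0, 0, -3.1, 2], [0, 0, 0, -3.2, 2], [0, 0, 0, -3.2, 2], [0, 0, 0, -3.2, 2], [0, 0, 0, -3.2, 2]]

```text
t: 26.08
tool_pos: [530.6, 79.3, 107.7]
tcp_rot: [-0.705, 0.705, 0.057, -0.056]
contact_force: [1.9, -1.0, 5.4]
opening: 23.7
```

```bash
python3 st.py w22
```

```text
26.23 pos [530.59  79.25 107.67] jaw 9.17 F [ 2.29 -0.98  5.82] T [-0.254 -0.674  0.291] Tz [0.295 0.329 0.277 0.262] op 23.73 j7 -0.325 e7 [-0.29  -0.289 -0.289 -0.29 ]
```

About 0.29 total minus about 0.035 friction gives 0.25 N m on the ring, or about 19–20° past the bite, so I stop here. I unload the wrist slightly and open.

>>> arm_command:
  deltas:
    - [[0, 0, 0.02, 0.4, 2], [0, 0, 0.03, 0.8, 2], [0, 0, 0.03, 0.8, 2], [0, 0, 0.03, 0.8, 2.6], [0, 0, 0.03, 0.8, 3.0], [0, 0, 0.03, 0.8, 3.6], [0, 0, 0.03, 0.8, 4.2], [0, 0, 0.03, 0.8, 4.6], [0, 0, 0.03, 0.8, 4.6], [0, 0, 0.03, 0.8, 4.6]]
  squeeze: 10

```text
t: 27.07
tool_pos: [530.2, 79.4, 107.7]
tcp_rot: [-0.704, 0.704, 0.061, -0.061]
contact_force: [-0.0, 0.1, 0.2]
opening: 46.1
```

```bash
python3 st.py w23
```

```text
27.22 pos [530.32  79.39 107.79] jaw 9.94 F [-0.19 -0.07  0.07] T [-0.041 -0.093  0.009] Tz [-0.036  0.057  0.007  0.008] op 46.0 j7 -0.313 e7 [-0.001 -0.    -0.    -0.   ]
```

View pics/w23.png

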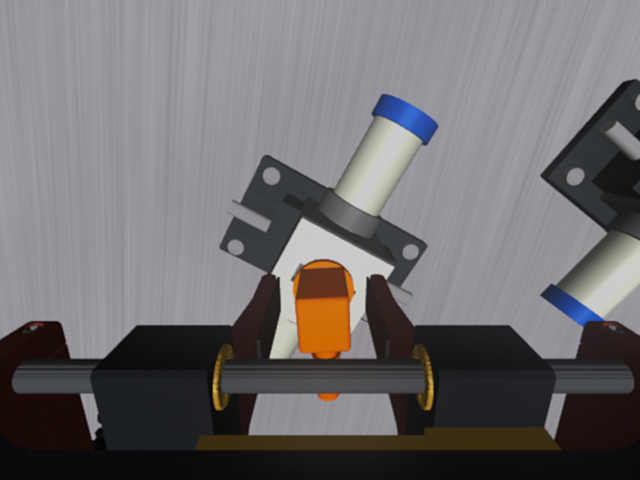

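View w23: the fingers are open and clear, and the elbow at (323,310) looks turned a few degrees relative to the jaws. I retract straight up and measure.

>>> arm_command:
  deltas:
    - [[0, 0, 0.3, 0, 4.6], [0, 0, 1, 0, 4.6], [0, 0, 2.5, 0, 5.5], [0, 0, 5, 0, 6], [0, 0, 8, 0, 6], [0.5, -2, 11, 0, 6], [1, -4, 12, 0, 6], [1, -6, 12, 0, 6], [1, -6, 12, 0, 6], [1, -6, 12, 0, 6]]

```text
t: 28.05
tool_pos: [540.4, 18.5, 228.4]
tcp_rot: [-0.704, 0.705, 0.061, -0.06]
contact_force: [0.6, 0.1, -0.6]
opening: 60.0
```

Run:
```python
from h import *
s=arm.sense();print(s['t'],s['tool_pos'],s['contact_force'])
c=P("wrist");f=grab_frame("wrist");np.savez("w24.npz",K=c[0],R=c[1],t=c[2]);cv2.imwrite("pics/w24.png",f)
c=P("top");t=grab_frame("top");cv2.imwrite("pics/t24.png",t)
sc=grab_frame("scene");cv2.imwrite("pics/s24.png",sc)
X=[530.1,79.9,110];print(proj(P("wrist"),X))
z=lambda f,x,y,w,h,k:cv2.resize(f[y:y+h,x:x+w],None,fx=k,fy=k,interpolation=cv2.INTER_CUBIC)
cv2.imwrite("pics/ts.png",np.hstack([z(t,265,230,80,100,5),z(sc,280,185,80,100,5)]))
```

```text
28.05 [540.40815138  18.48690799 228.38468164] [ 0.5689295   0.13653465 -0.55792908]
[323.95798781 165.3678432 ]
```

View pics/w24.png

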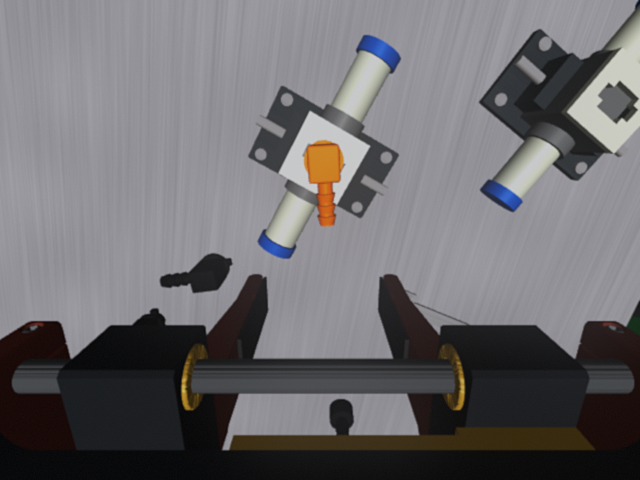

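View pics/ts.png

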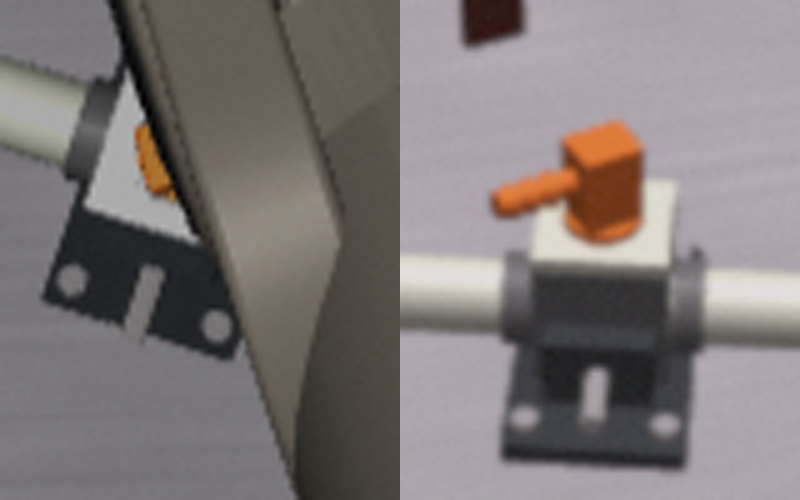

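View w24: the elbow stands upright with its flange on the white face, barb from (322,185) to (326,222). I measure its yaw.

Run:
```python
from fit import *
c=L("w24.npz");f=cv2.imread("pics/w24.png")
x0,y0,w,h,k=285,120,80,115,5
g=cv2.resize(f[y0:y0+h,x0:x0+w],None,fx=k,fy=k,interpolation=cv2.INTER_CUBIC)
cv2.imwrite("pics/w24c.png",g)
hs=cv2.cvtColor(g,cv2.COLOR_BGR2HSV);m=cv2.inRange(hs,(4,150,120),(22,255,255))
pts=[]
for r in range(330,500,2):
    q=np.where(m[r]>0)[0]
    if len(q)>20: pts.append(((q.min()+q.max())/2,r))
U=lambda p:(np.array(p)+.5)/k-.5+(x0,y0)
W=np.array([onz(c,u,80.3+25.5)[:2] for u in U(pts)])
v=cv2.fitLine(W.astype(np.float32),cv2.DIST_HUBER,0,.01,.01).ravel();print("barb line yaw",np.degrees(np.arctan2(v[1],v[0])),v, len(W), W[0],W[-1])
o=np.array([530.1,79.9]);print("axis offset from barb line",(o-v[2:])@np.array([-v[1],v[0]]))
```

```text
barb line yaw -76.89991 [ 2.2665282e-01 -9.7397560e-01  5.3695819e+02  4.9543274e+01] 85 [534.16943572  61.51300341] [540.51057684  34.46268854]
axis offset from barb line 0.20072684128374588
```

View pics/w24c.png

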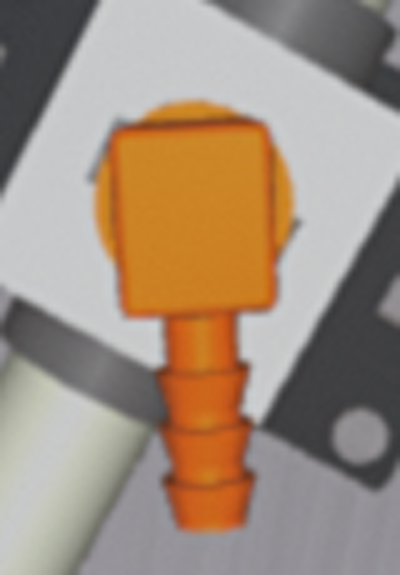

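The elbow's yaw is -77°, against about -58° at first touch on the ring, so about 19° of travel. Its axis is 0.2 mm from the mouth centre and the flange is down. The arm is clear and nothing else has moved, so I hand in.

Run:
```python
from h import *
s=arm.sense();print(s['t'],s['joint_velocities'].__class__,s['contact_force'])
print(workorder.close_job())
```

```text
28.2 <class 'numpy.ndarray'> [-0.03954529 -0.38934919  0.68688942]
the job is handed in; nothing more can be done
None
```

I screwed the orange elbow into the right-hand manifold port, stopped about 19° past the bite, let go and handed the job in at 28.2 s.

- **Home:** The flange met the face at TCP z 107.7 mm, which puts the face at about 80.5 mm. That matches fully home. The push was about 6 N, well under the 30 N limit.
- **Bite:** The elbow turned freely for about 40°. Torque then stepped by about 0.2 N m at a jaw yaw between 32° and 27°, and after that it rose at 0.16 N m/rad, close to the expected 0.15.
- **Travel past the bite:** The last camera check gives an elbow yaw of −77°, against about −58° at first touch on the ring, so about 19°. The torque reading (about 0.25 N m on the ring) agrees.
- **Uncertainty:** The bite is only bracketed to within about 2–3°. An earlier torque estimate suggested somewhat less travel (13–17°), so I went about 1° further before stopping. The elbow also sits about 3–4° back from the loaded jaw angle, which I put down to grip wind-up.
- **Other checks:** The elbow stands upright, with its axis 0.2 mm from the mouth centre. The gripper was open and clear, and the contact force at hand-in was near zero. I saw no sign that anything else on the bench had moved, but I didn't measure the other objects.

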